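# Unstack the mounted lino blocks into their registration jigs

## Robot

A 6-joint arm with a two-finger parallel gripper is mounted at the origin on a cart in front of the work surface, level with it; the furniture and walls round the work are solid. World frame = base frame: x ahead of the robot, y to its left, z up, the work surface at z = 0. Lengths are in m, angles in degrees, forces in N, time in s.
With the tool pointing down it reaches from about 0.275 to 1 m from the base axis. Payload 8.4 kg.
Tool frame: the origin (TCP) lies at the very end of the fingers, on their centre line; the grasp point (between the pads) lies 19 mm behind it; z points along the fingers, x is the direction in which the jaws open and shut, and the axes are right-handed (so a half turn about z gives the same grasp; the last joint's range is limited). The gripper opens to 85 mm and grips with 20 to 120 N. Pads are 22 mm wide; open, the fingers measure 114 mm over their backs; the gripper's body (76 mm by 85 mm) begins 54 mm behind the grasp point. The pads swing forward as they close: fully open they stand 13 mm farther back than shut.
Start: joints at [70.565, 20.225, 93.587, -0, 66.188, -0.138], TCP at [0.207, 0.59, 0.231] pointing down, gripper open.
Joint ranges: [-150.9, 150.9], [-52.94, 120.26], [3.33, 152.33], [-74.26, 254.26], [0, 154.13], [-172.89, 172.89]. Speed limits (degrees/s): [127.2, 127.2, 159.86, 180, 180, 180].

## Interface

Orientations are given as a 3x3 rotation matrix whose columns are the frame's x, y, z axes.
In Python, from rig import robot, viewer gives the robot as it stands.
- The arm moves only by the tool jog_arm, never from a script. Its argument "moves" is a list of rows, each a list of 3 entries, a list of its own where there are three numbers: the finger opening in mm, from 0 to 85.4, then the shift along the world's x, y, z in mm, then the turn, a rotation vector about the world's x, y, z in degrees. A call has 1 to 8 rows; each row shifts and turns the commanded pose from where the row before left it; what a row does not reach is not made up. A row lasts 1/12 s, in which the tool goes at most 41.7 mm and 7.16 degrees, less where a joint would pass 70% of its speed; a pose out of reach is approached as far as the arm can. A call with a gripper value outside its range is refused whole. The fingers move at their own pace and stop on an object; the grip force is fixed at half the most. Time passes only in rows, so rows that do not move let the fingers close. It gives the time, the measured TCP pose, the force and the opening at its end, in the units of the state.
- robot.get_obs(): the state, without advancing time (a new reading comes with each control period).
- viewer.capture(name): name is "side" or "top" or "wrist"; returns (picture, depth): 384x512x3 uint8, red, green, blue; 384x512 float32, m along the optical axis (not along the pixel's ray), 0 where there is no reading.
- viewer.camera_params(name): a dict with "fx", "fy", "cx", "cy" (pixels), "pose" (4x4, takes a point from camera to world coordinates). Camera axes: x right, y down, z forward; pixel columns grow to the right and rows downward; lengths in m; the calibration is good to about 2 mm. A picture is of the moment at which its call begins: read the wrist's pose just before it. camera_params takes no time and is no camera call; for the wrist camera it gives the pose at the moment of the call.
- robot.sign_off(): hands the job in, once; it reports no verdict.
The state is a dict: "time": time; "q": joint angles; "joint_velocities": joint speeds; "joint_torque": joint torques, N m; "tool_pos": TCP position; "orientation": TCP orientation; "wrist_force": force on the tool from outside, world axes, zero at the start; "torque": the same for the moment, N m; "grip_width": opening from 0.0 (shut) to 1.0 (fully open).
Only numpy, scipy, OpenCV 4.12 (cv2) and the standard library are available. Lean on these libraries where they do the work, as an engineer would, in place of code of your own. Each camera call takes 0.05 s, during which the arm holds its last target.

## Task

The freshly mounted lino blocks have been pressed flat in a stack under the brass weight. Take the stack apart from the top, one piece after another: stand the weight in the middle of the pile of cut card, then lay each block flat, face up, inside the window of the registration jig that is cut to its size (either way round will do). Leave the baren that lies among them where it is.

Things in the scene. Friction and masses are not known exactly. Their poses are not given: they have to be found in the camera images.
- brass_weight: Plain brass weight, 47 mm diameter, 61 mm high, with a knob on top; about 0.5 to 0.8 kg; at the start the top of the stack. Straight-sided round body about 44 to 47 mm wide in the lower 30 mm: grasp it there (its collision shape tapers evenly from the shoulder to the knob, so the knob is slippery). Origin: centre of its underside; z up. 
- block_small: Small square lino block glued to a wooden mount, brown face with a carved relief up, all 23 mm high. 52 x 52 mm, about 60 g; carved with one rosette. Third from the bottom of the stack, under the weight. Origin: centre of its underside; z up. x and y along its sides.
- block_medium: Medium oblong lino block glued to a wooden mount, brown face with a carved relief up, all 23 mm high. 58 mm (its x) by 82 mm (its y), about 90 g; carved with a lattice. Second from the bottom of the stack. Origin: centre of its underside; z up. 
- block_long: Long lino block glued to a wooden mount, brown face with a carved relief up, all 23 mm high. 64 mm (its x) by 114 mm (its y), about 140 g; carved with three rosettes. Bottom of the stack, lying on the cutting mat. The pieces of the stack lie centred on one another within 3 mm and with their sides nearly parallel. Origin: centre of its underside; z up. 
- jig_small_floor (a point): Fixed registration jig: 4 mm dark hardboard sole, pale wooden frame round a window, steel paper stops at its +y end. Outside 88 x 96 mm (x by y), window 62 x 62 mm (central), cut for the small square block with 5 mm of play all round. Frame top 6 mm above the window's floor (low stops 3 mm more): a seated block stands 17 mm proud. Point: centre of the window's floor; y along the window, z up.
- jig_medium_floor (a point): Fixed registration jig: 4 mm dark hardboard sole, pale wooden frame round a window, steel paper stops at its +y end. Outside 94 x 126 mm (x by y), window 68 x 92 mm (central), cut for the medium block with 5 mm of play all round. Frame top 6 mm above the window's floor (low stops 3 mm more): a seated block stands 17 mm proud. Point: centre of the window's floor; y along the window, z up.
- jig_long_floor (a point): Fixed registration jig: 4 mm dark hardboard sole, pale wooden frame round a window, steel paper stops at its +y end. Outside 100 x 158 mm (x by y), window 74 x 124 mm (central), cut for the long block with 5 mm of play all round. Frame top 6 mm above the window's floor (low stops 3 mm more): a seated block stands 17 mm proud. Point: centre of the window's floor; y along the window, z up.
- card_top (a point): Fixed pile of cut cream card, 96 x 128 mm, 18 mm high, lying on the mat. This point is the centre of its top face, z up.
- baren: Baren (hand printing pad): round wooden disc 103 mm across with a bridge handle, 43 mm high; loose bystander, not to be moved. Jigs, pile, stack and baren lie on a dark cutting mat (top at z = 0.003), turned up to 0.3 rad either way from the world's axes, and change places among six spots from run to run. Origin: centre of its underside; z up. 
Mind the look-alikes: they are no part of the job. What is shaped like the brass_weight but blue is not meant.

How it is judged:
By the outcome, as a careful person would: the job done as asked, in the order asked, and still so for the second after the job is handed in, with the robot touching nothing.
It also fails if it takes over 109 s, if anything falls off the work surface, if the arm or the gripper's body presses on something with over 40 N, if the wrist force passes 120 N, or if a joint passes its speed limit or range.

## Working session

There is one attempt and no reset: what is moved stays moved. The work goes in short steps, Python scripts to look and compute and a tool call to move; the robot and the scene stay as the last step left them, time stands still between calls to the robot, and variables do not carry over. Pictures are saved under pics/ and viewed, and the job is handed in when it is done.

Besides the shell and the picture viewer there is one more tool, called after "Request:" as name([rows], argument=value, ...), one row to a line, values as JSON. jog_arm: Moves the arm, as the interface text tells. Its arguments: {"type":"object","properties":{"moves":{"type":"array","items":{"type":"array"}}},"required":["moves"]}

```bash
ls; mkdir -p pics
python3 - <<'E'
from rig import robot, viewer
import cv2, numpy as np
for n in ["top","side"]:
    im,d=viewer.capture(n)
    cv2.imwrite(f"pics/{n}0.png",cv2.cvtColor(im,cv2.COLOR_RGB2BGR)); np.save(f"pics/{n}0.npy",d)
    p=viewer.camera_params(n); print(n,p)
o=robot.get_obs(); print(o)
E
```

```text
pics
top {'fx': 480.94332323863193, 'fy': 480.94332323863193, 'cx': 258.4500478696361, 'cy': 194.3359064842342, 'pose': array([[-0.0064153 , -0.99745016,  0.07107756,  0.54864845],
       [-0.99994504,  0.00698827,  0.00781553, -0.19379778],
       [-0.00829231, -0.07102352, -0.99744017,  1.25098029],
       [ 0.        ,  0.        ,  0.        ,  1.        ]])}
side {'fx': 384.35959604771404, 'fy': 384.35959604771404, 'cx': 250.81151457929064, 'cy': 190.1673566095673, 'pose': array([[ 0.8512465 , -0.35901048,  0.38274127,  0.27111922],
       [-0.52463305, -0.56579965,  0.63610606, -0.76316867],
       [-0.01181387, -0.74228178, -0.66998373,  0.70037836],
       [ 0.        ,  0.        ,  0.        ,  1.        ]])}
{'time': 0.1, 'q': array([ 7.05652768e+01,  2.02597441e+01,  9.36238946e+01, -1.17278012e-03,
        6.61879633e+01, -1.37057086e-01]), 'joint_velocities': array([0.03923708, 0.03552638, 0.00251   , 0.07496096, 0.08145828,
       0.09481786]), 'joint_torque': array([ 8.79263716e-04, -6.06363487e+01, -3.42817390e+01, -5.91148182e-05,
        3.93362759e-03, -6.13499992e-06]), 'tool_pos': array([0.20640933, 0.58948806, 0.23063027]), 'orientation': array([[ 3.30467888e-01,  9.43817152e-01, -3.98152947e-04],
       [ 9.43816409e-01, -3.30468127e-01, -1.18471412e-03],
       [-1.24973036e-03,  1.57266878e-05, -9.99999219e-01]]), 'wrist_force': array([ 0.11884482,  1.20580882, -0.24640516]), 'torque': array([-0.06448788, -0.00407095,  0.0305367 ]), 'grip_width': 1.001351690759791}
```

View pics/top0.png

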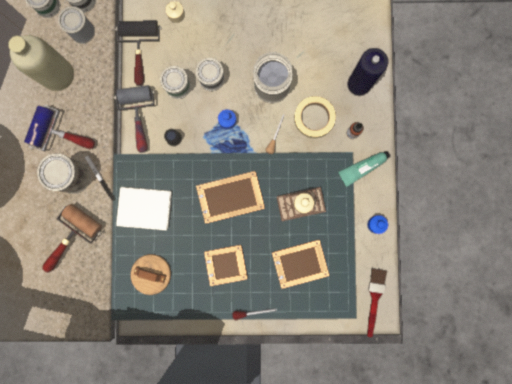

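View pics/side0.png

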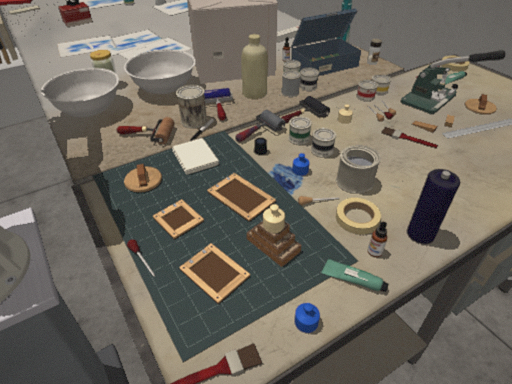

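```bash
cat > h.py <<'E'
import cv2, numpy as np
def ray(P,uv,z):
    uv=np.atleast_2d(np.array(uv,float)); 
    d=np.c_[(uv[:,0]-P['cx'])/P['fx'],(uv[:,1]-P['cy'])/P['fy'],np.ones(len(uv))]@P['pose'][:3,:3].T
    o=P['pose'][:3,3]; z=np.broadcast_to(z,(len(uv),))
    return o+d*((z-o[2])/d[:,2])[:,None]
def cloud(P,D):
    v,u=np.mgrid[:D.shape[0],:D.shape[1]]
    c=np.stack([(u-P['cx'])/P['fx']*D,(v-P['cy'])/P['fy']*D,D],-1)
    return c@P['pose'][:3,:3].T+P['pose'][:3,3]
def proj(P,pts):
    R=P['pose'][:3,:3];t=P['pose'][:3,3]
    c=(np.atleast_2d(pts)-t)@R
    return np.c_[c[:,0]/c[:,2]*P['fx']+P['cx'],c[:,1]/c[:,2]*P['fy']+P['cy']]
def rect(w):
    "min-area rect of world xy points: centre mm, sides mm, angle of the long side from world y, deg"
    (cx,cy),(a,b),t=cv2.minAreaRect((np.asarray(w)[:,:2]*1000).astype(np.float32))
    if a>b: t-=90; a,b=b,a   # now a short at angle t
    t=(t+90)%180-90
    return np.round([cx,cy,a,b,t],1)
E
python3 - <<'E'
from rig import viewer
import cv2,numpy as np
from h import *
P=viewer.camera_params("top"); im=cv2.imread("pics/top0.png"); D=np.load("pics/top0.npy")
C=cloud(P,D)
hsv=cv2.cvtColor(im,cv2.COLOR_BGR2HSV)
for u,v in [(230,197),(302,203),(226,266),(301,264),(144,208),(150,274),(305,203),(227,119),(175,10),(130,300)]:
    print((u,v),np.round(C[v,u]*1000),hsv[v,u])
# window of jigs: pale frame
m=cv2.inRange(hsv,(8,60,150),(25,200,255)); m[:152]=0;m[320:]=0;m[:,:114]=0;m[:,354:]=0
cs,_=cv2.findContours(m,cv2.RETR_CCOMP,cv2.CHAIN_APPROX_NONE)
for c in cs:
    if cv2.contourArea(c)>300:
        w=ray(P,c[:,0],0.013); print(cv2.contourArea(c),rect(w), c[:,0].mean(0))
m=cv2.inRange(hsv,(0,0,190),(180,50,255)); m[:152]=0;m[320:]=0;m[:,:114]=0;m[:,354:]=0
cs,_=cv2.findContours(m,cv2.RETR_EXTERNAL,cv2.CHAIN_APPROX_NONE)
for c in cs:
    if cv2.contourArea(c)>300: print('card',rect(ray(P,c[:,0],0.021)))
big=cv2.resize(im[150:330,105:405],None,fx=2.6,fy=2.6,interpolation=cv2.INTER_CUBIC); cv2.imwrite("pics/crop0.png",big)
E
```

```text
(230, 197) [ 631. -110.    7.] [ 14 106 130]
(302, 203) [ 608. -286.  130.] [ 24  54 250]
(226, 266) [ 454. -100.    9.] [ 13 102 138]
(301, 264) [ 458. -292.   12.] [ 14 101 129]
(144, 208) [603. 109.  23.] [ 20   6 253]
(150, 274) [438.  86.  47.] [ 12 134 156]
(305, 203) [ 607. -293.  132.] [ 26  40 253]
(227, 119) [ 825. -106.   57.] [112 171 179]
(175, 10) [1120.   31.   32.] [ 21  75 229]
(130, 300) [368. 148.   2.] [ 88  31 107]
1177.0 [433.6  95.6  98.  100.1  44.9] [149.63636364 274.44545455]
1305.5 [456.3 -97.9  90.7  99.2  10.2] [225.22302158 265.15827338]
549.5 [455.8 -97.7  62.2  62.2   9.9] [225.17977528 265.2247191 ]
1817.0 [ 458.3 -289.4   96.8  129.1   14.8] [299.19186047 264.47093023]
916.0 [ 458.1 -289.2   68.1   92.7   14.5] [300.05263158 263.97368421]
598.5 [ 611.  -286.2   58.7   96.8   13.2] [296.68027211 205.30612245]
2321.5 [ 631.2 -110.5  102.4  160.5   14. ] [227.55072464 197.45410628]
1315.0 [ 631.1 -110.1   74.1  124.6   13.7] [229.98591549 196.87323944]
card [603.1 111.8 100.6 131.4  -5.2]
```

View pics/crop0.png

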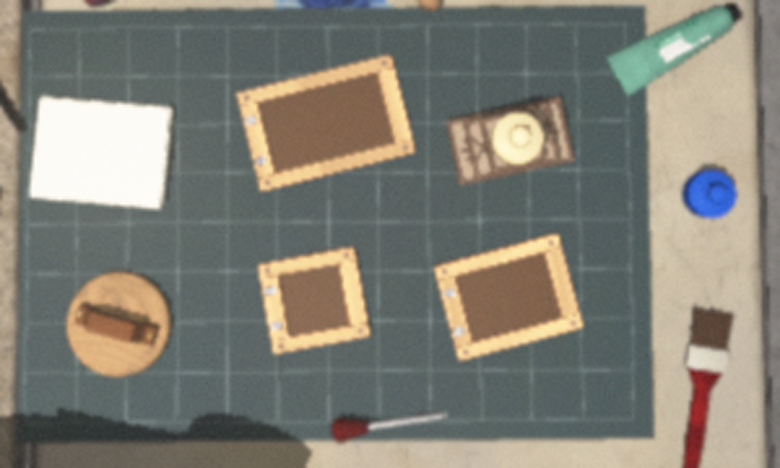

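The pale-gold weight on the stack, at (305,203) in the top view, is the one meant. The blue ones at (227,119) and (378,224) are look-alikes. The measured windows come out at 62x62, 68x93 and 74x125 mm, which matches the sizes given. Next I move above the stack for a wrist view.

Request:
jog_arm([
  [85, [17, -36.5, 1], [0, 0, -2.4]],
  [85, [17, -36.5, 1], [0, 0, -2.4]],
  [85, [17, -36.5, 1], [0, 0, -2.4]],
  [85, [17, -36.5, 1], [0, 0, -2.4]],
  [85, [17, -36.5, 1], [0, 0, -2.4]],
  [85, [17, -36.5, 1], [0, 0, -2.4]],
  [85, [17, -36.5, 1], [0, 0, -2.4]],
  [85, [17, -36.5, 1], [0, 0, -2.4]],
])

```text
time: 0.77
tool_pos: [0.3427, 0.296, 0.2392]
orientation: [[0.624, 0.782, -0.0], [0.782, -0.624, -0.0], [-0.0, 0.0, -1.0]]
wrist_force: [1.2, 0.3, 0.5]
grip_width: 0.998
```

Request:
jog_arm([
  [85, [17, -36.5, 1], [0, 0, -2.4]],
  [85, [17, -36.5, 1], [0, 0, -2.4]],
  [85, [17, -36.5, 1], [0, 0, -2.4]],
  [85, [17, -36.5, 1], [0, 0, -2.4]],
  [85, [17, -36.5, 1], [0, 0, -2.4]],
  [85, [17, -36.5, 1], [0, 0, -2.4]],
  [85, [17, -36.5, 1], [0, 0, -2.4]],
  [85, [17, -36.5, 1], [0, 0, -2.4]],
])

```text
time: 1.43
tool_pos: [0.4788, 0.0038, 0.2473]
orientation: [[0.846, 0.532, 0.0], [0.532, -0.846, 0.0], [0.0, -0.0, -1.0]]
wrist_force: [0.4, 0.7, -0.2]
grip_width: 1.0
```

Request:
jog_arm([
  [85, [17, -36.5, 1], [0, 0, -2.4]],
  [85, [17, -36.5, 1], [0, 0, -2.4]],
  [85, [17, -36.5, 1], [0, 0, -2.4]],
  [85, [17, -36.5, 1], [0, 0, -2.4]],
  [85, [17, -36.5, 1], [0, 0, -2.4]],
  [85, [17, -36.5, 1], [0, 0, -2.4]],
  [85, [17, -36.5, 1], [0, 0, -2.4]],
  [85, [17, -36.5, 1], [0, 0, -2.4]],
])

```text
time: 2.1
tool_pos: [0.6148, -0.2881, 0.2548]
orientation: [[0.974, 0.224, -0.001], [0.224, -0.974, 0.0], [-0.001, -0.001, -1.0]]
wrist_force: [1.4, -0.0, -0.1]
grip_width: 0.998
```

Request:
jog_arm([
  [85, [0, 0, 0], [0, 0, 0]],
  [85, [0, 0, 0], [0, 0, 0]],
])

```text
time: 2.27
tool_pos: [0.6146, -0.288, 0.254]
orientation: [[0.975, 0.224, -0.001], [0.224, -0.975, 0.001], [-0.001, -0.001, -1.0]]
wrist_force: [0.4, 1.9, -1.0]
grip_width: 0.994
```

```bash
cat > look.py <<'E'
import sys
from rig import robot, viewer
from h import *
import pickle
def look(tag):
    P=viewer.camera_params("wrist"); im,D=viewer.capture("wrist")
    im=cv2.cvtColor(im,cv2.COLOR_RGB2BGR); cv2.imwrite(f"pics/{tag}.png",im)
    pickle.dump((P,im,D),open(f"pics/{tag}.pkl","wb")); return P,im,D
def st():
    o=robot.get_obs(); R=o['orientation']
    print('t',round(o['time'],2),'tcp',np.round(o['tool_pos']*1000,1),'yaw',round(float(np.degrees(np.arctan2(R[1,0],R[0,0]))),2),'tilt z',np.round(R[:,2],4),'F',np.round(o['wrist_force'],1),'w',round(o['grip_width'],3),'q6',np.round(o['q'],1))
if __name__=="__main__":
    st(); P,im,D=look(sys.argv[1]); print(P)
E
python3 look.py w1
```

```text
t 2.27 tcp [ 614.6 -288.   254. ] yaw 12.96 tilt z [-1.2e-03  5.0e-04 -1.0e+00] F [ 0.4  1.9 -1. ] w 0.994 q6 [-25.2  24.   85.   -0.   71.1 -38.2]
{'fx': 294.62344166686984, 'fy': 294.62344166686984, 'cx': 261.3885721811678, 'cy': 189.8386718538949, 'pose': array([[ 9.74569663e-01,  2.12192128e-01,  7.20310510e-02,
         5.95767767e-01],
       [ 2.24084721e-01, -9.22987086e-01, -3.12859196e-01,
        -2.07903932e-01],
       [ 9.74711793e-05,  3.21044139e-01, -9.47064228e-01,
         3.96776948e-01],
       [ 0.00000000e+00,  0.00000000e+00,  0.00000000e+00,
         1.00000000e+00]])}
```

View pics/w1.png

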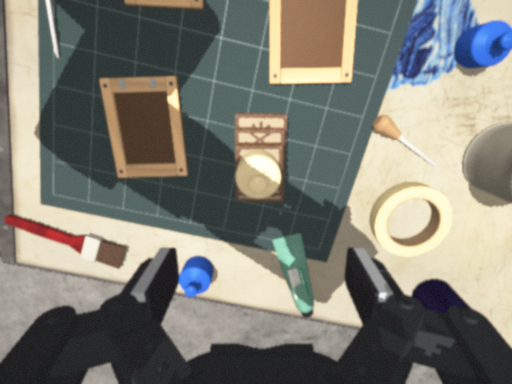

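```bash
cat > m1.py <<'E'
import pickle
from h import *
P,im,D=pickle.load(open("pics/w1.pkl","rb")); C=cloud(P,D)*1000
near=(abs(C[...,0]-611)<90)&(abs(C[...,1]+288)<90)&(D>0)
for lo,hi in [(120,140),(90,112),(76,112),(65,76),(40,53),(20,30)]:
    m=near&(C[...,2]>lo)&(C[...,2]<hi); p=C[m]
    if len(p)>10: print(lo,hi,len(p),np.median(p[:,2]).round(1),rect(p/1000),'mean',p.mean(0).round(1), cv2.minEnclosingCircle(p[:,:2].astype(np.float32)))
big=cv2.resize(im[90:220,200:330],None,fx=4,fy=4,interpolation=cv2.INTER_CUBIC); cv2.imwrite("pics/w1c.png",big)
E
python3 m1.py
```

```text
120 140 280 130.5 [ 611.1 -291.1   16.3   17.3   12.5] mean [ 611.  -290.3  130.3] ((611.265869140625, -291.3377380371094), 8.957738876342773)
90 112 1329 107.5 [ 611.3 -290.9   46.2   46.3  -60.1] mean [ 610.5 -287.1  106.9] ((611.253173828125, -291.1413879394531), 23.551616668701172)
76 112 1416 107.3 [ 611.3 -291.2   45.6   46.9   14.3] mean [ 610.4 -286.2  105.4] ((611.2518920898438, -291.1400451660156), 23.55316925048828)
65 76 572 71.6 [ 611.9 -289.7   51.9   52.1  -76.6] mean [ 611.1 -273.9   71.3] ((611.7791137695312, -290.01446533203125), 36.09885025024414)
40 53 890 48.5 [ 611.7 -290.2   58.1   85.4   11.8] mean [ 606.6 -267.6   48.4] ((612.0050048828125, -289.94775390625), 49.460330963134766)
20 30 1059 25.4 [ 613.2 -290.9   63.8  114.4   11.8] mean [ 613.  -269.9   25.4] ((613.26416015625, -290.3406982421875), 64.62752532958984)
```

View pics/w1c.png

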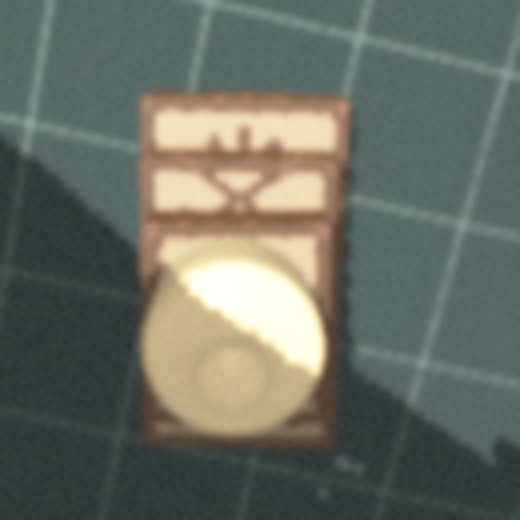

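Request:
jog_arm([
  [85, [-3.5, -3, 0], [0, 0, 0]],
  [85, [0, 0, -34], [0, 0, 0]],
  [85, [0, 0, -34], [0, 0, 0]],
  [85, [0, 0, -34], [0, 0, 0]],
  [85, [0, 0, -34], [0, 0, 0]],
  [85, [0, 0, -25], [0, 0, 0]],
  [85, [0, 0, -15], [0, 0, 0]],
  [85, [0, 0, 0], [0, 0, 0]],
])

```text
time: 2.98
tool_pos: [0.6082, -0.2867, 0.0757]
orientation: [[0.974, 0.228, -0.006], [0.228, -0.974, 0.003], [-0.005, -0.004, -1.0]]
wrist_force: [-0.1, 0.5, 0.3]
grip_width: 0.994
```

Request:
jog_arm([
  [40, [0, 0, 0], [0, 0, 0]],
  [40, [0, 0, 0], [0, 0, 0]],
  [40, [0, 0, 0], [0, 0, 0]],
  [40, [0, 0, 0], [0, 0, 0]],
  [40, [0, 0, 0], [0, 0, 0]],
  [40, [0, 0, 0], [0, 0, 0]],
  [40, [0, 0, 0], [0, 0, 0]],
  [40, [0, 0, 0], [0, 0, 0]],
])

```text
time: 3.65
tool_pos: [0.6114, -0.2895, 0.0815]
orientation: [[0.974, 0.227, 0.001], [0.227, -0.974, -0.001], [0.001, 0.001, -1.0]]
wrist_force: [-3.9, 0.3, 7.5]
grip_width: 0.521
```

Request:
jog_arm([
  [20, [0, 0, 0], [0, 0, 0]],
  [20, [0, 0, 5], [0, 0, 0]],
  [20, [0, 0, 10], [0, 0, 0]],
  [20, [0, 0, 15], [0, 0, 0]],
  [20, [0, 10, 15], [0, 0, 0]],
  [20, [-0.5, 20, 0], [0, 0, 0]],
  [20, [-0.5, 30, 0], [0, 0, 0]],
  [20, [-1, 34, 0], [0, 0, 0]],
])

```text
time: 4.32
tool_pos: [0.6094, -0.1947, 0.1258]
orientation: [[0.974, 0.225, 0.002], [0.225, -0.974, -0.001], [0.002, 0.001, -1.0]]
wrist_force: [0.7, 0.8, -6.1]
grip_width: 0.519
```

Request:
jog_arm([
  [20, [-0.5, 34, 0], [0, 0, 0]],
  [20, [-0.5, 34, 0], [0, 0, 0]],
  [20, [-0.5, 34, 0], [0, 0, 0]],
  [20, [-0.5, 34, 0], [0, 0, 0]],
  [20, [-0.5, 34, 0], [0, 0, 0]],
  [20, [-1, 34, 0], [0, 0, 0]],
  [20, [-1, 34, 0], [0, 0, 0]],
  [20, [-1, 34, 0], [0, 0, 0]],
])

```text
time: 4.98
tool_pos: [0.6032, 0.0792, 0.1255]
orientation: [[0.974, 0.227, 0.001], [0.227, -0.974, 0.0], [0.001, -0.0, -1.0]]
wrist_force: [1.0, -1.0, -4.9]
grip_width: 0.518
```

Request:
jog_arm([
  [20, [-0.5, 25, 0], [0, 0, 0]],
  [20, [0, 11, 0], [0, 0, 0]],
  [20, [0, 0, 0], [0, 0, 0]],
  [20, [0, 0, 0], [0, 0, 0]],
])

```text
time: 5.32
tool_pos: [0.6029, 0.1135, 0.125]
orientation: [[0.974, 0.228, 0.001], [0.228, -0.974, -0.0], [0.001, 0.0, -1.0]]
wrist_force: [-0.1, -0.4, -5.6]
grip_width: 0.518
```

```bash
python3 look.py w2 | grep tcp
```

```text
t 5.32 tcp [602.9 113.5 125. ] yaw 13.2 tilt z [ 6.e-04 -2.e-04 -1.e+00] F [-0.1 -0.4 -5.6] w 0.518 q6 [ 10.5  25.8 100.1  -0.   54.   -2.7]
```

View pics/w2.png

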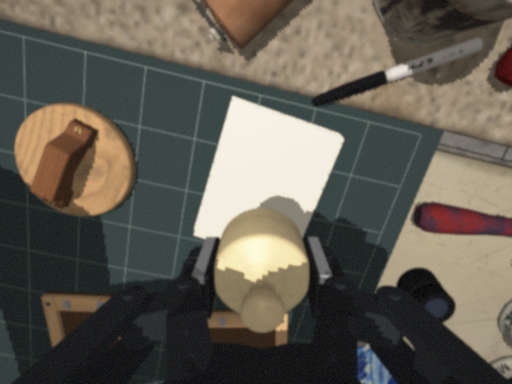

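Request:
jog_arm([
  [20, [0, 0, -20], [0, 0, 0]],
  [20, [0, 0, -30], [0, 0, 0]],
  [20, [0, 0, -25], [0, 0, 0]],
  [20, [0, 0, -10], [0, 0, 0]],
  [20, [0, 0, -4], [0, 0, 0]],
  [20, [0, 0, -2], [0, 0, 0]],
  [20, [0, 0, 0], [0, 0, 0]],
  [20, [0, 0, 0], [0, 0, 0]],
])

```text
time: 6.03
tool_pos: [0.6041, 0.1128, 0.0347]
orientation: [[0.974, 0.226, 0.002], [0.226, -0.974, 0.0], [0.002, 0.0, -1.0]]
wrist_force: [0.2, -0.2, -6.3]
grip_width: 0.52
```

Request:
jog_arm([
  [20, [0, 0, -1.5], [0, 0, 0]],
  [20, [0, 0, 0], [0, 0, 0]],
  [20, [0, 0, 0], [0, 0, 0]],
])

```text
time: 6.28
tool_pos: [0.6033, 0.113, 0.0324]
orientation: [[0.974, 0.227, 0.001], [0.227, -0.974, 0.0], [0.001, 0.0, -1.0]]
wrist_force: [-0.8, -0.5, -5.5]
grip_width: 0.519
```

Request:
jog_arm([
  [20, [0, 0, -1], [0, 0, 0]],
  [20, [0, 0, 0], [0, 0, 0]],
  [20, [0, 0, -1], [0, 0, 0]],
  [20, [0, 0, 0], [0, 0, 0]],
  [20, [0, 0, 0], [0, 0, 0]],
])

```text
time: 6.7
tool_pos: [0.6031, 0.1129, 0.0306]
orientation: [[0.974, 0.227, 0.0], [0.227, -0.974, 0.0], [0.0, -0.0, -1.0]]
wrist_force: [-4.2, -0.6, 5.5]
grip_width: 0.522
```

Request:
jog_arm([
  [60, [0, 0, 0], [0, 0, 0]],
  [85, [0, 0, 0], [0, 0, 0]],
  [85, [0, 0, 0], [0, 0, 0]],
  [85, [0, 0, 0], [0, 0, 0]],
  [85, [0, 0, 5], [0, 0, 0]],
  [85, [0, 0, 30], [0, 0, 0]],
  [85, [0, 0, 35], [0, 0, 0]],
  [85, [0, 0, 35], [0, 0, 0]],
])

```text
time: 7.37
tool_pos: [0.6024, 0.1128, 0.1356]
orientation: [[0.974, 0.227, -0.002], [0.227, -0.974, -0.0], [-0.002, -0.0, -1.0]]
wrist_force: [1.9, 0.3, 0.2]
grip_width: 0.996
```

Request:
jog_arm([
  [85, [0, -20, 30], [0, 0, 0]],
  [85, [0.5, -36, 20], [0, 0, 0]],
  [85, [0.5, -40, 0], [0, 0, 0]],
  [85, [1, -40, 0], [0, 0, 0]],
  [85, [1, -40, 0], [0, 0, 0]],
  [85, [1, -40, 0], [0, 0, 0]],
  [85, [1, -40, 0], [0, 0, 0]],
  [85, [1, -40, 0], [0, 0, 0]],
])

```text
time: 8.03
tool_pos: [0.6088, -0.1851, 0.1853]
orientation: [[0.974, 0.227, 0.001], [0.227, -0.974, -0.0], [0.001, 0.0, -1.0]]
wrist_force: [0.8, -0.2, -0.4]
grip_width: 1.0
```

Request:
jog_arm([
  [85, [1, -40, 0], [0, 0, 0]],
  [85, [1, -40, 0], [0, 0, 0]],
  [85, [1, -25, 0], [0, 0, 0]],
  [85, [0, 0, 0], [0, 0, 0]],
  [85, [0, 0, 0], [0, 0, 0]],
])

```text
time: 8.45
tool_pos: [0.6117, -0.2895, 0.1848]
orientation: [[0.975, 0.224, 0.0], [0.224, -0.975, 0.0], [0.0, -0.0, -1.0]]
wrist_force: [0.2, 0.8, 0.0]
grip_width: 0.998
```

```bash
python3 look.py w3 | grep tcp; sed -i 's/w1/w3/g' m1.py; python3 m1.py
python3 - <<'E'
from rig import viewer
from h import *
im,D=viewer.capture("top"); im=cv2.cvtColor(im,cv2.COLOR_RGB2BGR); P=viewer.camera_params("top"); C=cloud(P,D)*1000
m=(abs(C[...,0]-603)<60)&(abs(C[...,1]-112)<60)&(C[...,2]>45); print('weight',rect(C[m]/1000),C[m][:,2].max())
cv2.imwrite("pics/top1.png",cv2.resize(im[150:330,105:405],None,fx=2.6,fy=2.6))
E
```

```text
t 8.45 tcp [ 611.7 -289.5  184.8] yaw 12.95 tilt z [ 0.e+00  2.e-04 -1.e+00] F [0.2 0.8 0. ] w 0.998 q6 [-25.5  27.2  89.1   0.   63.7 -38.4]
65 76 3180 71.3 [ 611.9 -290.1   52.1   52.6   13.1] mean [ 611.6 -289.    71.2] ((611.961181640625, -290.07427978515625), 36.28234100341797)
40 53 1441 48.6 [ 611.5 -290.2   58.1   84.7   11.9] mean [ 606.9 -272.2   48.4] ((611.1867065429688, -290.2806091308594), 49.6099739074707)
20 30 1480 25.4 [ 613.1 -291.    64.   114.5   11.8] mean [ 610.7 -266.9   25.4] ((612.5931396484375, -290.62152099609375), 64.88230895996094)
weight [6.007e+02 1.084e+02 4.270e+01 4.610e+01 4.000e-01] 83.76409464411694
```

View pics/top1.png

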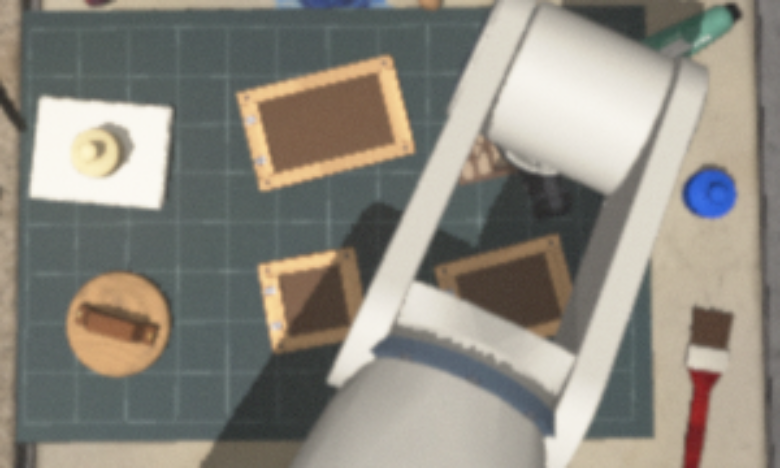

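View pics/w3.png

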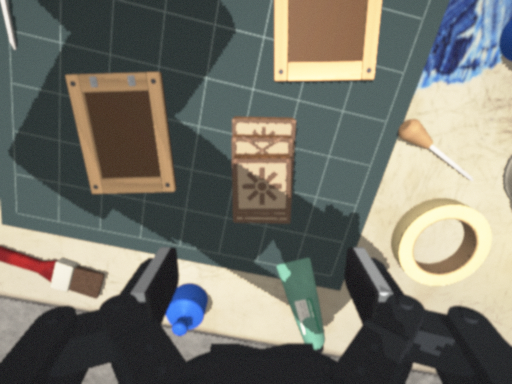

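Request:
jog_arm([
  [85, [0, -0.5, -30], [0, 0, 0]],
  [85, [0, 0, -40], [0, 0, 0]],
  [85, [0, 0, -35], [0, 0, 0]],
  [85, [0, 0, -20], [0, 0, 0]],
  [85, [0, 0, -6], [0, 0, 0]],
  [70, [0, 0, 0], [0, 0, 0]],
  [60, [0, 0, 0], [0, 0, 0]],
  [60, [0, 0, 0], [0, 0, 0]],
])

```text
time: 9.22
tool_pos: [0.6135, -0.2887, 0.0559]
orientation: [[0.974, 0.227, 0.003], [0.227, -0.974, -0.001], [0.002, 0.002, -1.0]]
wrist_force: [-0.2, 0.0, 0.1]
grip_width: 0.701
```

Request:
jog_arm([
  [55, [0, 0, 0], [0, 0, 0]],
  [50, [0, 0, 0], [0, 0, 0]],
  [40, [0, 0, 0], [0, 0, 0]],
  [40, [0, 0, 0], [0, 0, 0]],
  [40, [0, 0, 0], [0, 0, 0]],
])

```text
time: 9.63
tool_pos: [0.6132, -0.289, 0.0562]
orientation: [[0.974, 0.227, 0.003], [0.227, -0.974, -0.001], [0.002, 0.002, -1.0]]
wrist_force: [-1.0, 2.6, 8.0]
grip_width: 0.592
```

Request:
jog_arm([
  [40, [0, 0, 2], [0, 0, 0]],
  [40, [0, 0, 5], [0, 0, 0]],
  [40, [0, 0, 10], [0, 0, 0]],
  [40, [0, 0, 20], [0, 0, 0]],
  [40, [0, 0, 20], [0, 0, 0]],
  [40, [0, 0, 0], [0, 0, 0]],
])

```text
time: 10.13
tool_pos: [0.6145, -0.2898, 0.1158]
orientation: [[0.974, 0.227, 0.006], [0.227, -0.974, -0.003], [0.005, 0.004, -1.0]]
wrist_force: [2.0, -0.2, -0.4]
grip_width: 0.588
```

```bash
python3 look.py w4 | grep tcp
python3 - <<'E'
from rig import viewer
from h import *
im,D=viewer.capture("side"); im=cv2.cvtColor(im,cv2.COLOR_RGB2BGR)
cv2.imwrite("pics/s4.png",cv2.resize(im[150:330,150:350],None,fx=3,fy=3))
E
```

```text
t 10.13 tcp [ 614.5 -289.8  115.8] yaw 13.1 tilt z [ 0.0059 -0.0028 -1.    ] F [ 2.  -0.2 -0.4] w 0.588 q6 [-25.4  31.4  91.9  -0.   56.3 -38.5]
```

View pics/w4.png

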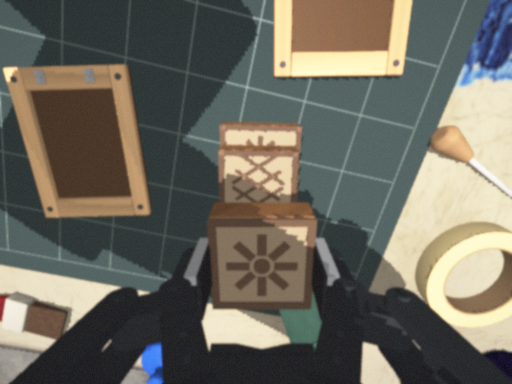

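View pics/s4.png

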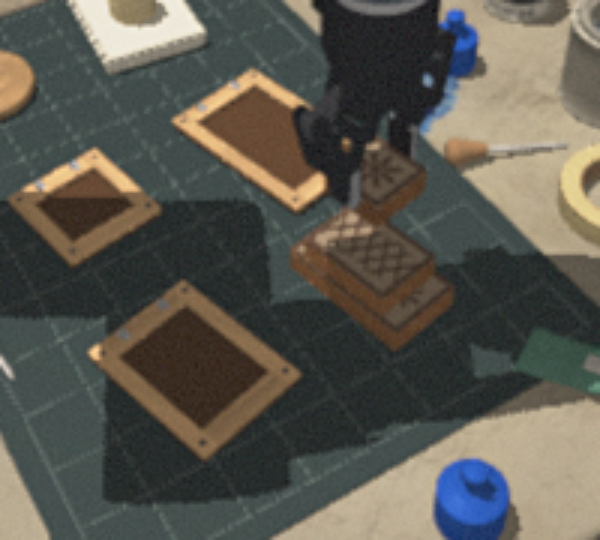

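```bash
cat > held.py <<'E'
# held block top face in the wrist view, relative to the TCP: args tag, tcp x y z (mm)
import sys,pickle
from h import *
tag=sys.argv[1]; t=np.array([float(a) for a in sys.argv[2:5]]); zo=float(sys.argv[5]) if len(sys.argv)>5 else 12
P,im,D=pickle.load(open(f"pics/{tag}.pkl","rb")); C=cloud(P,D)*1000
hsv=cv2.cvtColor(im,cv2.COLOR_BGR2HSV)
m=(np.hypot(C[...,0]-t[0],C[...,1]-t[1])<75)&(C[...,2]>t[2])&(C[...,2]<t[2]+25)&(D>0)
br=(hsv[...,0]<25)&(hsv[...,1]>50)
m&=br
m=m.astype(np.uint8); n,l,s,_=cv2.connectedComponentsWithStats(m); k=1+np.argmax(s[1:,4]); m=l==k
p=C[m]; A=np.c_[p[:,:2]-t[:2],np.ones(len(p))]; z=np.median(p[:,2])
g=p[abs(p[:,2]-z)<3]; A=np.c_[g[:,:2]-t[:2],np.ones(len(g))]; f=np.linalg.lstsq(A,g[:,2],rcond=None)[0]
print(len(g),'slope deg',np.degrees(f[:2]).round(2),'top z',f[2].round(1),'bottom-tcp',(f[2]-23-t[2]).round(1),'rect',rect(g/1000),'off',(rect(g/1000)[:2]-t[:2]).round(1))
E
python3 held.py w4 614.5 -289.8 115.8
# refined jigs in wrist views
cat > jig.py <<'E'
import sys,pickle
from h import *
P,im,D=pickle.load(open(f"pics/{sys.argv[1]}.pkl","rb"));x,y=map(float,sys.argv[2:4]); C=cloud(P,D)*1000
# frame top points within the outer box
m=(np.hypot(C[...,0]-x,C[...,1]-y)<95)&(D>0)&(C[...,2]>10.3)&(C[...,2]<15)
hsv=cv2.cvtColor(im,cv2.COLOR_BGR2HSV); m&=(hsv[...,0]<30)&(hsv[...,1]>60)
m=m.astype(np.uint8)
m=cv2.morphologyEx(m,cv2.MORPH_CLOSE,np.ones((5,5)))
cs,h=cv2.findContours(m,cv2.RETR_CCOMP,cv2.CHAIN_APPROX_NONE)
for c in cs:
    if cv2.contourArea(c)>500: print(cv2.contourArea(c),c[:,0].min(0),c[:,0].max(0),rect(ray(P,c[:,0],0.013)))
E
for t in w1 w3 w4; do python3 jig.py $t 458 -289; done
```

```text
9583 slope deg [ 0.27 -0.23] top z 130.9 bottom-tcp -7.9 rect [ 614.3 -290.8   52.1   53.3   12.9] off [-0.2 -1. ]
7114.5 [99 76] [186 176] [ 460.9 -287.5   94.2  125.5   14.6]
3868.5 [113  90] [175 164] [ 460.7 -287.3   69.8   93.7   14.6]
10427.5 [66 72] [174 192] [ 460.9 -287.5   94.4  125.4   14.6]
5604.0 [83 89] [161 178] [ 460.6 -287.4   69.4   93.2   14.7]
16891.5 [ 3 64] [149 216] [ 461.  -287.5   94.6  125.2   14.6]
8896.0 [27 87] [131 198] [ 461.  -287.4   68.4   92.6   14.6]
```

Request:
jog_arm([
  [40, [-26, 15, 0], [0, 0, -0.5]],
  [40, [-31, 18, 0], [0, 0, -0.5]],
  [40, [-31, 18, 0], [0, 0, -0.5]],
  [40, [-31, 18, 0], [0, 0, -0.5]],
  [40, [-31, 18, 0], [0, 0, -0.5]],
  [40, [-8, 5, 0], [0, 0, -0.5]],
  [40, [0, 0, 0], [0, 0, 0]],
  [40, [0, 0, 0], [0, 0, 0]],
])

```text
time: 10.9
tool_pos: [0.4543, -0.1967, 0.1107]
orientation: [[0.984, 0.176, 0.0], [0.176, -0.984, -0.0], [0.0, 0.0, -1.0]]
wrist_force: [1.4, -0.4, 0.5]
grip_width: 0.59
```

```bash
python3 look.py w5 | grep tcp;  python3 jig.py w5 457 -97
```

```text
t 10.9 tcp [ 454.3 -196.7  110.7] yaw 10.13 tilt z [ 4.e-04 -2.e-04 -1.e+00] F [ 1.4 -0.4  0.5] w 0.59 q6 [-23.6  17.9 115.3  -0.   46.8 -33.7]
14398.5 [230   0] [353 131] [458.1 -98.   87.6  91.6  10.1]
7279.0 [248  22] [333 111] [457.8 -97.1  62.2  62.9 -79.9]
```

View pics/w5.png

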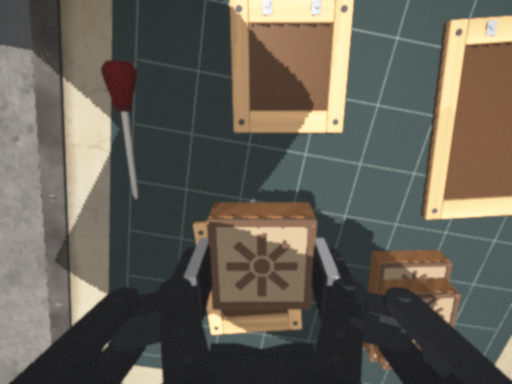

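Request:
jog_arm([
  [40, [1, 25, 0], [0, 0, 0]],
  [40, [1, 35, 0], [0, 0, 0]],
  [40, [1, 30, -10], [0, 0, 0]],
  [40, [0.7, 10.7, -25], [0, 0, 0]],
  [40, [0, 0, -25], [0, 0, 0]],
  [40, [0, 0, -15], [0, 0, 0]],
  [40, [0, 0, 0], [0, 0, 0]],
  [40, [0, 0, 0], [0, 0, 0]],
])

```text
time: 11.62
tool_pos: [0.4585, -0.0961, 0.0351]
orientation: [[0.984, 0.176, -0.001], [0.176, -0.984, 0.0], [-0.001, -0.0, -1.0]]
wrist_force: [0.1, -0.7, -0.2]
grip_width: 0.594
```

```bash
python3 look.py w6 | grep tcp
```

```text
t 11.62 tcp [458.5 -96.1  35.1] yaw 10.11 tilt z [-1.3e-03  2.0e-04 -1.0e+00] F [ 0.1 -0.7 -0.2] w 0.594 q6 [-12.   23.8 120.7  -0.   35.6 -22.1]
```

View pics/w6.png

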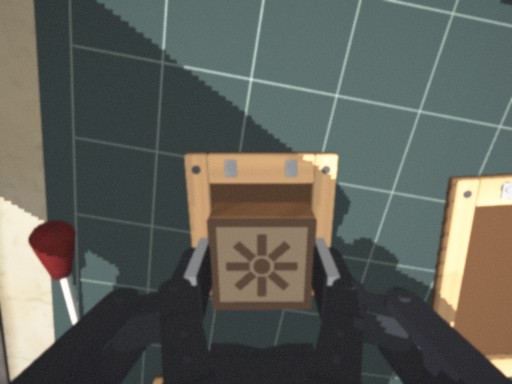

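Well centred and square with the window, so I lower it in.

Request:
jog_arm([
  [40, [-0.5, 0, -10], [0, 0, 0]],
  [40, [0, 0, -5], [0, 0, 0]],
  [40, [0, 0, -2], [0, 0, 0]],
  [40, [0, 0, -1], [0, 0, 0]],
  [40, [0, 0, 0], [0, 0, 0]],
  [40, [0, 0, 0], [0, 0, 0]],
])

```text
time: 12.17
tool_pos: [0.4574, -0.096, 0.0179]
orientation: [[0.985, 0.175, 0.0], [0.175, -0.985, -0.0], [0.0, 0.0, -1.0]]
wrist_force: [-0.8, -0.2, 0.1]
grip_width: 0.589
```

Request:
jog_arm([
  [40, [0, 0, -1], [0, 0, 0]],
  [40, [0, 0, -1], [0, 0, 0]],
  [40, [0, 0, -0.5], [0, 0, 0]],
  [40, [0, 0, 0], [0, 0, 0]],
  [40, [0, 0, 0], [0, 0, 0]],
])

```text
time: 12.58
tool_pos: [0.4572, -0.0959, 0.0153]
orientation: [[0.984, 0.175, -0.0], [0.175, -0.984, 0.0], [-0.0, -0.0, -1.0]]
wrist_force: [-0.4, -1.2, -0.9]
grip_width: 0.592
```

Request:
jog_arm([
  [40, [0, 0, -0.8], [0, 0, 0]],
  [40, [0, 0, 0], [0, 0, 0]],
  [60, [0, 0, 0], [0, 0, 0]],
  [70, [0, 0, 0], [0, 0, 0]],
  [85, [0, 0, 0], [0, 0, 0]],
  [85, [0, 0, 5], [0, 0, 0]],
  [85, [0, 0, 35], [0, 0, 0]],
  [85, [0, 0, 40], [0, 0, 0]],
])

```text
time: 13.25
tool_pos: [0.4551, -0.0954, 0.0937]
orientation: [[0.984, 0.175, -0.006], [0.175, -0.984, 0.001], [-0.005, -0.002, -1.0]]
wrist_force: [1.1, -1.0, 0.2]
grip_width: 0.994
```

Request:
jog_arm([
  [85, [15, -20, 20], [0, 0, 0.2]],
  [85, [23, -29, 15], [0, 0, 0.2]],
  [85, [23, -29, 0], [0, 0, 0.2]],
  [85, [23, -29, 0], [0, 0, 0.2]],
  [85, [23, -29, 0], [0, 0, 0.2]],
  [85, [23, -29, 0], [0, 0, 0.3]],
  [85, [17, -20, 0], [0, 0, 0.3]],
  [85, [7, -9, 0], [0, 0, 0.2]],
])

```text
time: 13.92
tool_pos: [0.6133, -0.2928, 0.1299]
orientation: [[0.979, 0.205, 0.002], [0.205, -0.979, -0.001], [0.002, 0.002, -1.0]]
wrist_force: [-0.6, 0.3, 1.7]
grip_width: 0.992
```

Request:
jog_arm([
  [85, [0, 0, 0], [0, 0, 0]],
  [85, [0, 0, 0], [0, 0, 0]],
])

```text
time: 14.08
tool_pos: [0.6104, -0.2894, 0.1291]
orientation: [[0.979, 0.206, -0.001], [0.206, -0.979, 0.001], [-0.001, -0.001, -1.0]]
wrist_force: [0.1, 0.5, -0.0]
grip_width: 0.996
```

```bash
python3 look.py w7 | grep tcp; sed -i 's/w3/w7/g' m1.py; python3 m1.py;python3 - <<'E'
from rig import viewer
from h import *
im,D=viewer.capture("top"); im=cv2.cvtColor(im,cv2.COLOR_RGB2BGR)
cv2.imwrite("pics/top2.png",cv2.resize(im[150:330,105:405],None,fx=2.6,fy=2.6))
E
```

```text
t 14.08 tcp [ 610.4 -289.4  129.1] yaw 11.86 tilt z [-1.3e-03  9.0e-04 -1.0e+00] F [ 0.1  0.5 -0. ] w 0.996 q6 [-25.5  30.5  91.6   0.   58.  -37.4]
40 53 7052 48.2 [ 611.5 -290.1   58.1   85.5   12. ] mean [ 611.  -287.7   48.2] ((611.5916137695312, -290.59197998046875), 49.937744140625)
20 30 1878 25.4 [ 612.9 -290.5   64.1  113.7   11.8] mean [ 608.1 -256.5   25.5] ((612.9042358398438, -290.4273681640625), 64.40325164794922)
```

View pics/top2.png

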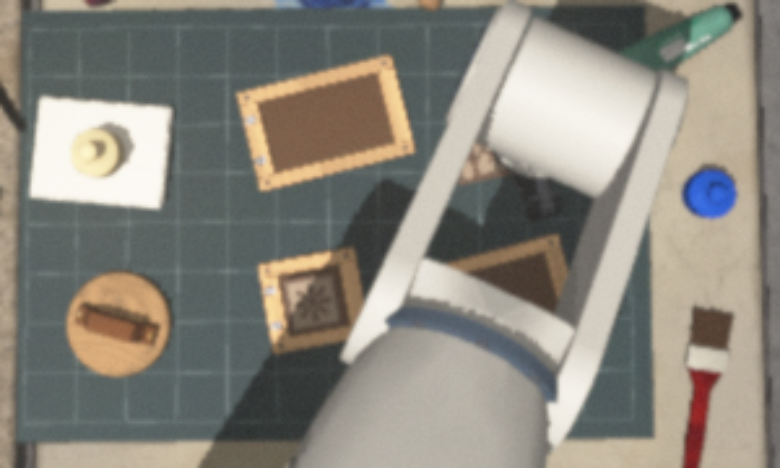

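View pics/w7.png

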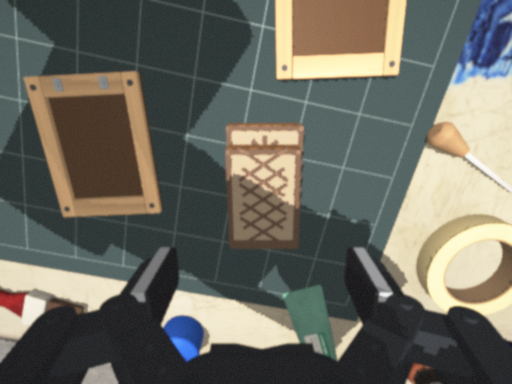

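Request:
jog_arm([
  [85, [1, -0.6, -25], [0, 0, 0]],
  [85, [0, 0, -35], [0, 0, 0]],
  [85, [0, 0, -25], [0, 0, 0]],
  [85, [0, 0, -11], [0, 0, 0]],
  [75, [0, 0, 0], [0, 0, 0]],
  [65, [0, 0, 0], [0, 0, 0]],
  [62, [0, 0, 0], [0, 0, 0]],
  [56, [0, 0, 0], [0, 0, 0]],
])

```text
time: 14.85
tool_pos: [0.6135, -0.2909, 0.0359]
orientation: [[0.978, 0.206, 0.003], [0.206, -0.978, -0.001], [0.002, 0.002, -1.0]]
wrist_force: [-0.1, 0.3, -0.6]
grip_width: 0.665
```

Request:
jog_arm([
  [45, [0, 0, 0], [0, 0, 0]],
  [45, [0, 0, 0], [0, 0, 0]],
  [45, [0, 0, 0], [0, 0, 0]],
  [45, [0, 0, 2], [0, 0, 0]],
  [45, [0, 0, 8], [0, 0, 0]],
  [45, [0, 0, 20], [0, 0, 0]],
  [45, [0, 0, 20], [0, 0, 0]],
  [45, [0, 0, 0], [0, 0, 0]],
])

```text
time: 15.52
tool_pos: [0.6149, -0.2918, 0.0886]
orientation: [[0.979, 0.206, 0.006], [0.206, -0.979, -0.003], [0.006, 0.004, -1.0]]
wrist_force: [2.3, -0.8, -0.6]
grip_width: 0.658
```

Request:
jog_arm([
  [45, [0, 0, 0], [0, 0, 0]],
])

```text
time: 15.6
tool_pos: [0.6134, -0.2911, 0.0856]
orientation: [[0.979, 0.206, 0.003], [0.206, -0.979, -0.002], [0.003, 0.002, -1.0]]
wrist_force: [0.1, -0.8, -0.7]
grip_width: 0.658
```

```bash
python3 look.py w8 | tee /tmp/o | grep tcp; set -- $(grep -o 'tcp \[[^]]*' /tmp/o | sed 's/tcp \[//'); python3 held.py w8 $1 $2 $3; python3 jig.py w8 460 -287
```

```text
t 15.6 tcp [ 613.4 -291.1   85.6] yaw 11.9 tilt z [ 0.0033 -0.0016 -1.    ] F [ 0.1 -0.8 -0.7] w 0.658 q6 [-25.5  33.5  92.7  -0.   53.6 -37.4]
16420 slope deg [ 0.12 -0.02] top z 97.8 bottom-tcp -10.8 rect [ 612.9 -290.2   58.3   85.3   11.9] off [-0.5  0.9]
8686.5 [ 0 63] [139 235] [ 460.5 -287.6   96.4  125.1   14.5]
```

View pics/w8.png

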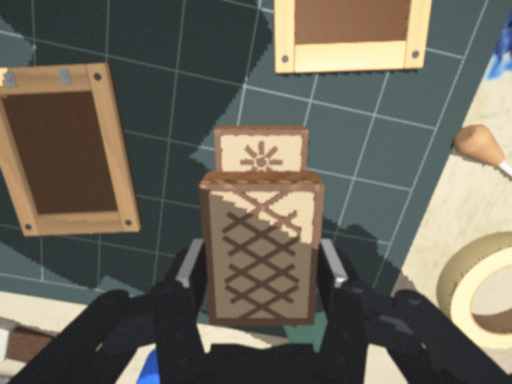

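Request:
jog_arm([
  [45, [-25, 0.7, 0], [0, 0, 0.5]],
  [45, [-34, 0.7, 0], [0, 0, 0.5]],
  [45, [-34, 0.7, 0], [0, 0, 0.5]],
  [45, [-34, 0.7, 0], [0, 0, 0.6]],
  [45, [-18, 0.7, -10], [0, 0, 0.6]],
  [45, [-7, 0.5, -20], [0, 0, 0]],
  [45, [0, 0, -15], [0, 0, 0]],
  [45, [0, 0, 0], [0, 0, 0]],
])

```text
time: 16.32
tool_pos: [0.4574, -0.2852, 0.0355]
orientation: [[0.968, 0.251, -0.005], [0.251, -0.968, 0.003], [-0.004, -0.004, -1.0]]
wrist_force: [-0.2, 0.6, -0.6]
grip_width: 0.656
```

Request:
jog_arm([
  [45, [0, 0, 0], [0, 0, 0]],
  [45, [0, 0, 0], [0, 0, 0]],
])

```text
time: 16.48
tool_pos: [0.4606, -0.2866, 0.0387]
orientation: [[0.968, 0.252, -0.0], [0.252, -0.968, 0.0], [0.0, -0.0, -1.0]]
wrist_force: [0.4, 0.3, 0.5]
grip_width: 0.656
```

```bash
python3 look.py w9 | tee /tmp/o | grep tcp; set -- $(grep -o 'tcp \[[^]]*' /tmp/o | sed 's/tcp \[//'); python3 held.py w9 $1 $2 $3; python3 jig.py w9 460 -287
```

```text
t 16.48 tcp [ 460.6 -286.6   38.7] yaw 14.61 tilt z [-0.  0. -1.] F [0.4 0.3 0.5] w 0.656 q6 [-32.   28.  111.6   0.   40.4 -46.7]
16484 slope deg [-0.08  0.06] top z 50.9 bottom-tcp -10.8 rect [ 460.3 -285.9   69.    85.6   14.6] off [-0.3  0.7]
7279.5 [178 128] [342 247] [ 453.4 -263.7   75.8   93.3  -75.4]
```

View pics/w9.png

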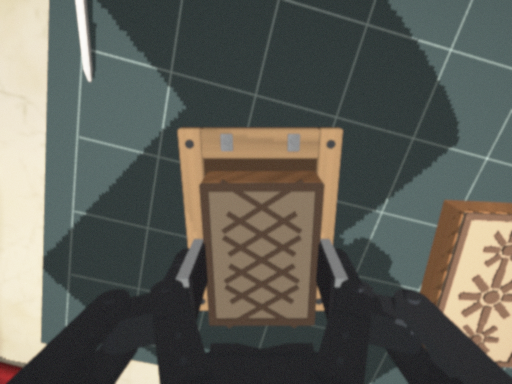

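Request:
jog_arm([
  [45, [0, 0, -10], [0, 0, 0]],
  [45, [0, 0, -5], [0, 0, 0]],
  [45, [0, 0, -3], [0, 0, 0]],
  [45, [0, 0, -2], [0, 0, 0]],
  [45, [0, 0, 0], [0, 0, 0]],
  [45, [0, 0, -1], [0, 0, 0]],
  [45, [0, 0, 0], [0, 0, 0]],
  [45, [0, 0, 0], [0, 0, 0]],
])

```text
time: 17.2
tool_pos: [0.4603, -0.2866, 0.0176]
orientation: [[0.968, 0.252, 0.0], [0.252, -0.968, -0.0], [0.0, 0.0, -1.0]]
wrist_force: [-0.4, 0.4, -0.8]
grip_width: 0.657
```

Request:
jog_arm([
  [45, [0, 0, -0.6], [0, 0, 0]],
  [45, [0, 0, 0], [0, 0, 0]],
  [65, [0, 0, 0], [0, 0, 0]],
  [75, [0, 0, 0], [0, 0, 0]],
  [85, [0, 0, 0], [0, 0, 0]],
  [85, [0, 0, 5], [0, 0, 0]],
  [85, [0, 0, 30], [0, 0, 0]],
  [85, [0, 0, 35], [0, 0, 0]],
])

```text
time: 17.87
tool_pos: [0.4586, -0.2855, 0.086]
orientation: [[0.968, 0.252, -0.004], [0.252, -0.968, 0.003], [-0.003, -0.004, -1.0]]
wrist_force: [-0.3, -0.2, 0.1]
grip_width: 0.998
```

Request:
jog_arm([
  [85, [18, -0.6, 25], [0, 0, -0.5]],
  [85, [35, -0.7, 0], [0, 0, -0.5]],
  [85, [35, -0.7, 0], [0, 0, -0.6]],
  [85, [35, -0.7, 0], [0, 0, -0.6]],
  [85, [20, -0.7, 0], [0, 0, -0.6]],
  [85, [10, -0.6, 0], [0, 0, 0]],
  [85, [0, 0, 0], [0, 0, 0]],
  [85, [0, 0, 0], [0, 0, 0]],
])

```text
time: 18.53
tool_pos: [0.6122, -0.2902, 0.1115]
orientation: [[0.979, 0.205, -0.002], [0.205, -0.979, 0.001], [-0.001, -0.001, -1.0]]
wrist_force: [0.2, -0.2, 0.5]
grip_width: 0.995
```

```bash
python3 look.py w10 | grep tcp; sed -i 's/w7/w10/g' m1.py; python3 m1.py; python3 jig.py w10 631 -110
```

```text
t 18.53 tcp [ 612.2 -290.2  111.5] yaw 11.84 tilt z [-1.6e-03  5.0e-04 -1.0e+00] F [ 0.2 -0.2  0.5] w 0.995 q6 [-25.5  31.8  91.9  -0.   56.4 -37.3]
120 140 1422 133.9 [ 612.  -290.5   23.3  112.9  -77.9] mean [ 611.1 -286.8  133.6] ((610.6448364257812, -284.33758544921875), 56.44516372680664)
20 30 10214 25.1 [ 613.  -290.8   64.3  114.1   11.7] mean [ 612.  -286.6   25.2] ((612.6613159179688, -290.632568359375), 64.55333709716797)
4834.5 [274   0] [414  76] [ 645.6 -161.6   50.5   99.6  -76.3]
898.0 [293  60] [376  74] [ 645.8 -182.2    9.3   63.   -75.5]
```

View pics/w10.png

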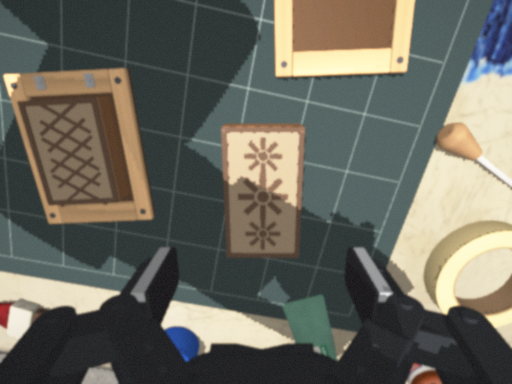

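Run:
```python
import pickle
from h import *
P,im,D=pickle.load(open("pics/w10.pkl","rb")); C=cloud(P,D)*1000
m=(np.hypot(C[...,0]-461,C[...,1]+287)<60)&(C[...,2]>22)&(C[...,2]<45); p=C[m]
f=np.linalg.lstsq(np.c_[p[:,:2]-[461,-287],np.ones(len(p))],p[:,2],rcond=None)[0]
print(rect(p/1000),np.median(p[:,2]),np.degrees(f[:2]))
```

```text
[ 459.8 -285.9   60.4   85.6   14.5] 29.043121140981064 [-0.96628285 -0.25576331]
```

Request:
jog_arm([
  [85, [0.8, -0.6, -25], [0, 0, 0]],
  [85, [0, 0, -35], [0, 0, 0]],
  [85, [0, 0, -25], [0, 0, 0]],
  [85, [0, 0, -10], [0, 0, 0]],
  [85, [0, 0, -5], [0, 0, 0]],
  [75, [0, 0, 0], [0, 0, 0]],
  [68, [0, 0, 0], [0, 0, 0]],
  [62, [0, 0, 0], [0, 0, 0]],
])

```text
time: 19.25
tool_pos: [0.6148, -0.2917, 0.014]
orientation: [[0.979, 0.205, 0.002], [0.205, -0.979, -0.001], [0.002, 0.001, -1.0]]
wrist_force: [0.1, 0.8, -2.1]
grip_width: 0.734
```

Request:
jog_arm([
  [50, [0, 0, 0], [0, 0, 0]],
  [50, [0, 0, 0], [0, 0, 0]],
  [50, [0, 0, 0], [0, 0, 0]],
  [50, [0, 0, 2], [0, 0, 0]],
  [50, [0, 0, 8], [0, 0, 0]],
  [50, [0, 0, 20], [0, 0, 0]],
  [50, [0, 0, 15], [0, 0, 0]],
  [50, [0, 0, 0], [0, 0, 0]],
])

```text
time: 19.92
tool_pos: [0.6165, -0.2923, 0.0613]
orientation: [[0.979, 0.205, 0.006], [0.205, -0.979, -0.003], [0.005, 0.004, -1.0]]
wrist_force: [0.9, -0.0, -1.4]
grip_width: 0.726
```

Request:
jog_arm([
  [50, [0, 0, 0], [0, 0, 0]],
])

```text
time: 20.0
tool_pos: [0.6151, -0.2916, 0.0586]
orientation: [[0.979, 0.205, 0.003], [0.205, -0.979, -0.001], [0.003, 0.002, -1.0]]
wrist_force: [0.2, 0.4, -1.4]
grip_width: 0.724
```

```bash
python3 look.py w11 | tee /tmp/o | grep tcp; set -- $(grep -o 'tcp \[[^]]*' /tmp/o | sed 's/tcp \[//'); python3 held.py w11 $1 $2 $3
```

```text
t 20.0 tcp [ 615.1 -291.6   58.6] yaw 11.8 tilt z [ 0.0029 -0.0013 -1.    ] F [ 0.2  0.4 -1.4] w 0.724 q6 [-25.5  35.6  93.1   0.   51.1 -37.3]
24953 slope deg [0.12 0.01] top z 69.5 bottom-tcp -12.1 rect [ 614.7 -290.9   64.4  115.1   11.9] off [-0.4  0.7]
```

View pics/w11.png

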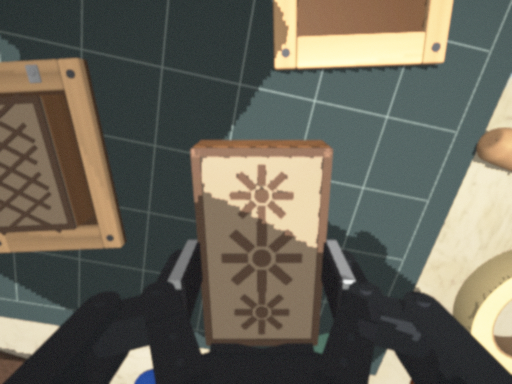

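Request:
jog_arm([
  [50, [0, 0, 20], [0, 0, 0]],
  [50, [4, 12, 30], [0, 0, 0.5]],
  [50, [6, 20, 30], [0, 0, 0.5]],
  [50, [5, 18, 10], [0, 0, 0.5]],
  [50, [3, 10, 0], [0, 0, 0.4]],
  [50, [0, 0, 0], [0, 0, 0]],
  [50, [0, 0, 0], [0, 0, 0]],
])

```text
time: 20.63
tool_pos: [0.631, -0.2306, 0.1449]
orientation: [[0.971, 0.238, -0.003], [0.238, -0.971, 0.001], [-0.003, -0.001, -1.0]]
wrist_force: [-1.0, -0.6, -2.0]
grip_width: 0.717
```

```bash
python3 look.py w12 | tee /tmp/o | grep tcp; set -- $(grep -o 'tcp \[[^]]*' /tmp/o | sed 's/tcp \[//'); python3 held.py w12 $1 $2 $3;  python3 jig.py w12 633 -109
```

```text
t 20.63 tcp [ 631.  -230.6  144.9] yaw 13.76 tilt z [-2.8e-03  6.0e-04 -1.0e+00] F [-1.  -0.6 -2. ] w 0.717 q6 [-20.2  29.2  91.4  -0.   59.5 -33.9]
24969 slope deg [-0.2   0.12] top z 155.8 bottom-tcp -12.1 rect [ 630.4 -229.9   64.5  114.9   13.8] off [-0.6  0.7]
5419.0 [239   0] [361 139] [ 638.3 -130.8   99.6  112.    13.8]
721.0 [257 126] [326 139] [ 646.9 -180.3   11.9   64.1  -76.2]
```

View pics/w12.png

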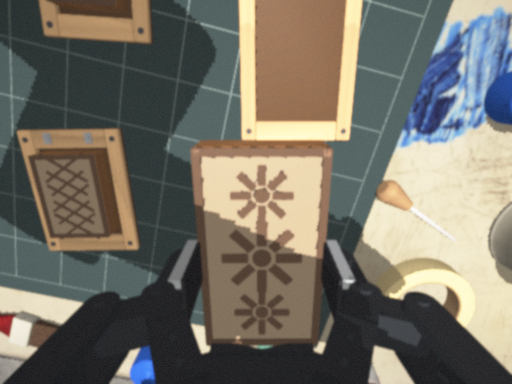

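Request:
jog_arm([
  [50, [0.5, 20, 0], [0, 0, 0]],
  [50, [0.5, 34, 0], [0, 0, 0]],
  [50, [0.5, 34, -15], [0, 0, 0]],
  [50, [0.5, 24, -30], [0, 0, 0]],
  [50, [0.3, 10, -30], [0, 0, 0]],
  [50, [0, 0, -25], [0, 0, 0]],
  [50, [0, 0, 0], [0, 0, 0]],
  [50, [0, 0, 0], [0, 0, 0]],
])

```text
time: 21.35
tool_pos: [0.6324, -0.1096, 0.0446]
orientation: [[0.972, 0.236, -0.005], [0.236, -0.972, 0.001], [-0.005, -0.002, -1.0]]
wrist_force: [-0.2, -0.1, -0.8]
grip_width: 0.725
```

```bash
python3 look.py w13 | grep tcp;  python3 jig.py w13 633 -109
```

```text
t 21.35 tcp [ 632.4 -109.6   44.6] yaw 13.68 tilt z [-4.9e-03  6.0e-04 -1.0e+00] F [-0.2 -0.1 -0.8] w 0.725 q6 [-10.   34.1  98.4  -0.   47.8 -23.6]
3060.5 [176  96] [350 241] [625.2 -77.2  91.7  99.4 -76.3]
```

View pics/w13.png

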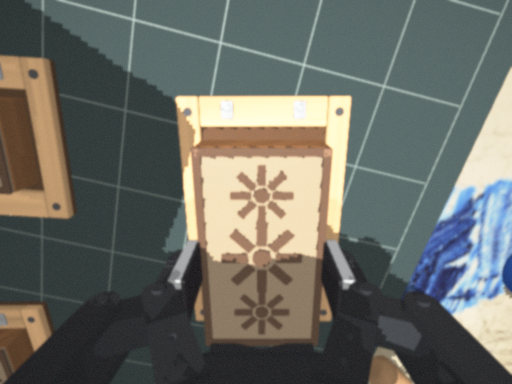

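Request:
jog_arm([
  [50, [0.3, 0.3, -10], [0, 0, 0]],
  [50, [0, 0, -8], [0, 0, 0]],
  [50, [0, 0, -4], [0, 0, 0]],
  [50, [0, 0, -2], [0, 0, 0]],
  [50, [0, 0, 0], [0, 0, 0]],
  [50, [0, 0, 0], [0, 0, 0]],
])

```text
time: 21.9
tool_pos: [0.6347, -0.1089, 0.0231]
orientation: [[0.972, 0.237, 0.0], [0.237, -0.972, -0.0], [0.0, 0.0, -1.0]]
wrist_force: [0.7, 0.3, -1.9]
grip_width: 0.72
```

Request:
jog_arm([
  [50, [-1, 0, -1.5], [0, 0, 0]],
  [50, [0, 0, -1], [0, 0, 0]],
  [50, [0, 0, 0], [0, 0, 0]],
  [50, [0, 0, -1], [0, 0, 0]],
  [50, [0, 0, 0], [0, 0, 0]],
  [50, [0, 0, -0.7], [0, 0, 0]],
  [50, [0, 0, 0], [0, 0, 0]],
  [50, [0, 0, 0], [0, 0, 0]],
])

```text
time: 22.57
tool_pos: [0.6336, -0.1088, 0.0187]
orientation: [[0.972, 0.237, -0.0], [0.237, -0.972, 0.0], [-0.0, -0.0, -1.0]]
wrist_force: [0.8, 0.1, -1.5]
grip_width: 0.72
```

Request:
jog_arm([
  [50, [0, 0, -0.6], [0, 0, 0]],
  [50, [0, 0, 0], [0, 0, 0]],
  [70, [0, 0, 0], [0, 0, 0]],
  [80, [0, 0, 0], [0, 0, 0]],
  [85, [0, 0, 0], [0, 0, 0]],
  [85, [0, 0, 5], [0, 0, 0]],
  [85, [0, 0, 30], [0, 0, 0]],
  [85, [0, 0, 40], [0, 0, 0]],
])

```text
time: 23.23
tool_pos: [0.6311, -0.1084, 0.091]
orientation: [[0.972, 0.237, -0.006], [0.237, -0.972, 0.001], [-0.006, -0.003, -1.0]]
wrist_force: [0.6, -0.4, 0.8]
grip_width: 0.996
```

Request:
jog_arm([
  [85, [-5, -20, 40], [0, 0, 0]],
  [85, [-5, -35, 20], [0, 0, 0]],
  [85, [-5, -38, 20], [0, 0, 0]],
  [85, [-5, -38, 20], [0, 0, 0]],
  [85, [-5, -38, 10], [0, 0, 0]],
  [85, [-5, -20, 0], [0, 0, 0]],
  [85, [0, 0, 0], [0, 0, 0]],
  [85, [0, 0, 0], [0, 0, 0]],
])

```text
time: 23.9
tool_pos: [0.6039, -0.2946, 0.199]
orientation: [[0.972, 0.235, 0.0], [0.235, -0.972, 0.0], [0.0, -0.0, -1.0]]
wrist_force: [-1.3, 0.5, -0.6]
grip_width: 0.995
```

```bash
python3 look.py w14 | grep tcp
python3 - <<'E'
import pickle
from h import *
from rig import viewer
P,im,D=pickle.load(open("pics/w14.pkl","rb")); C=cloud(P,D)*1000
for n,x,y in [('S',458,-97),('M',461,-287),('L',633,-109)]:
    m=(np.hypot(C[...,0]-x,C[...,1]-y)<70)&(C[...,2]>26)&(C[...,2]<34)&(D>0); p=C[m]
    if len(p)<50: print(n,'unseen');continue
    f=np.linalg.lstsq(np.c_[p[:,:2]-[x,y],np.ones(len(p))],p[:,2],rcond=None)[0]
    print(n,rect(p/1000),np.median(p[:,2]).round(1),np.degrees(f[:2]).round(2))
for s in ("top","side"):
    im,D=viewer.capture(s); im=cv2.cvtColor(im,cv2.COLOR_RGB2BGR)
    c=im[150:330,105:405] if s=="top" else im[120:320,90:350]
    cv2.imwrite(f"pics/{s}3.png",cv2.resize(c,None,fx=2.6,fy=2.6))
E
```

```text
t 23.9 tcp [ 603.9 -294.6  199. ] yaw 13.57 tilt z [ 3.e-04  1.e-04 -1.e+00] F [-1.3  0.5 -0.6] w 0.995 q6 [-26.1  26.   89.1   0.   64.9 -39.7]
S unseen
M [ 459.9 -285.5   59.3   85.2   14.5] 29.0 [-0.07  0.04]
L [ 642.  -142.2   43.3   64.6  -76.2] 29.2 [ 0.13 -0.5 ]
```

View pics/w14.png

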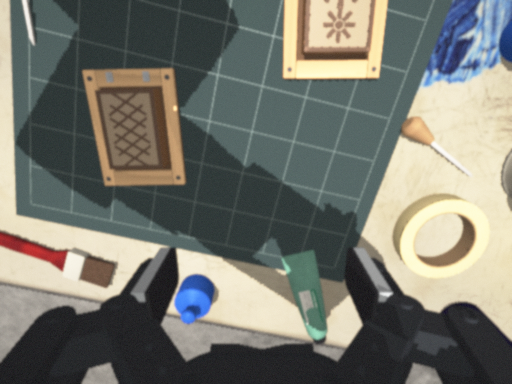

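View pics/side3.png

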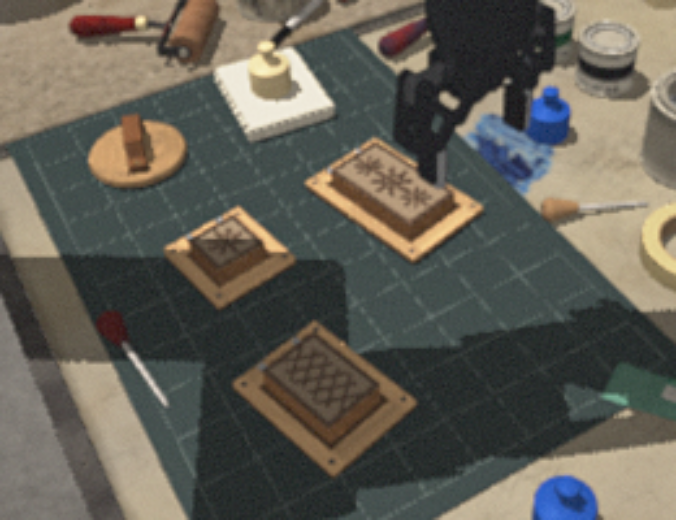

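View pics/top3.png

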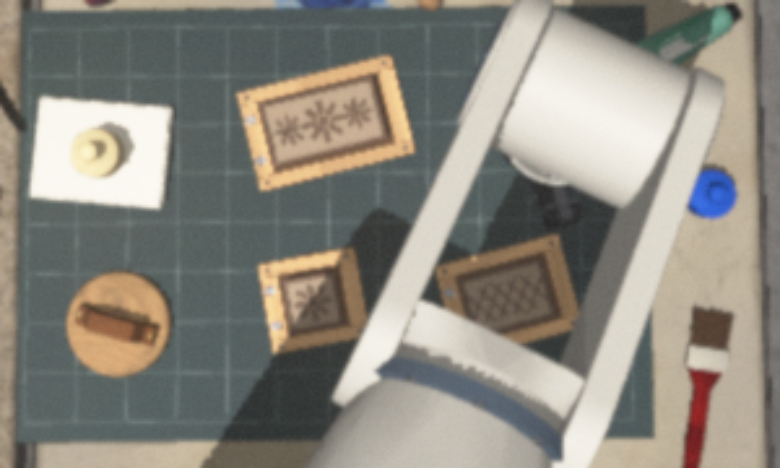

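Run:
```python
from h import *
from rig import viewer,robot
im,D=viewer.capture("top"); P=viewer.camera_params("top"); C=cloud(P,D)*1000
for n,x,y in [('S',456,-98),('L',631,-110)]:
    m=(np.hypot(C[...,0]-x,C[...,1]-y)<65)&(C[...,2]>22)&(C[...,2]<45)&(D>0); p=C[m]
    f=np.linalg.lstsq(np.c_[p[:,:2]-[x,y],np.ones(len(p))],p[:,2],rcond=None)[0]
    print(n,rect(p/1000),np.median(p[:,2]).round(1),np.degrees(f[:2]).round(2))
robot.sign_off(); print(robot.get_obs()['time'])
```

```text
S [455.1 -98.2  52.4  52.6 -79.7] 29.1 [0.13 0.16]
L [ 631.1 -108.8   64.5  113.6   13.7] 28.9 [-0.28  0.03]
the job is handed in; nothing more can be done
the job is handed in; nothing more can be done
```

I took the stack apart from the top in the order asked and handed the job in at about 24 s. The brass weight stands on the card pile, and the small, medium and long blocks each lie flat and face up in the jig cut to their size.

- **Blocks:** The last checks put all three tops at about 29 mm, where a seated block should measure 30 mm. They are tilted less than 0.3° (the long block 0.5° in a partial wrist view). Each sits within about 2 mm of its window's centre and square to it.
- **Weight:** It measured about 4 mm off the middle of the card. That comes from the top camera alone.
- **Baren:** It is unmoved, at the same pixels as at the start.
- **Gripper:** It was open, clear of everything and at rest when I handed in. The blue look-alikes were not touched.
- **Disagreement:** The top and wrist cameras differed by up to 3 mm on the jig positions. I used the wrist camera for the placing, and afterwards the top camera also showed the small and long blocks centred.

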